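# Lay out the wash ledge for hand laundry

## Robot

A 6-joint arm with a two-finger parallel gripper is mounted at the origin on the work surface. World frame = base frame: x ahead of the robot, y to its left, z up, the work surface at z = 0. Lengths are in m, angles in rad, forces in N, time in s.
With the tool pointing down it reaches from about 0.275 to 0.975 m from the base axis. Payload 8.4 kg.
Tool frame: the origin (TCP) lies midway between the tips of the shut fingers; the grasp point (between the pads) lies 19 mm behind it; x points along the fingers, y is the direction in which the jaws open and shut, and the axes are right-handed (so a half turn about x gives the same grasp; the last joint's range is limited). The gripper opens to 92 mm and grips with 3 to 60 N. Pads are 20 mm wide; open, the fingers measure 128 mm over their backs; the gripper's body (75 mm by 189 mm) begins 69 mm behind the grasp point.
Start: joints at [1.222, 0.353, 1.633, -0, 1.155, -0.002], TCP at [0.212, 0.588, 0.215] pointing down, gripper open.
Joint ranges: [-2.63, 2.63], [-0.92, 2.1], [0.06, 2.66], [-1.3, 4.44], [0, 2.69], [-3.02, 3.02]. Speed limits (rad/s): [2.22, 2.22, 2.79, 3.14, 3.14, 3.14].

## Interface

Orientations are given as a rotation vector (axis times angle).
In Python, from plant import env, optics, ticket, spotter gives the robot as it stands. The module is installed in compiled form; this text tells all that it offers.
- The arm moves only by the tool move_arm, never from a script. Its argument "targets" is a list that holds one entry, the list of rows, each a list of 5 numbers: the shift along the tool's x, y, z in units of 4 cm (1.0 is 4 cm), then the turn about the tool's x in units of 0.1 rad (1.0 is 0.1 rad), then the opening, from -1 (shut) to 1 (fully open). A call has 1 to 12 rows; each row shifts and turns the commanded pose from where the row before left it, along the tool's axes as they then stand; what a row does not reach is not made up. A row lasts 1/12 s, in which the tool goes at most 41.7 mm and 7.16 degrees, less where a joint would pass 70% of its speed; a pose out of reach is approached as far as the arm can. A call with a number of a shift or a turn outside -1 to 1 is refused whole. A call with a gripper value outside its range is refused whole. The fingers move at their own pace and stop on an object; "squeeze" is the grip in N (left out, the last holds). Time passes only in rows, so rows that do not move let the fingers close. It gives the time, the measured TCP pose, the force and the opening at its end, in the units of the state.
- env.read_state(): the state, without advancing time (a new reading comes with each control period).
- optics.capture(name): name is "scene" or "top" or "wrist"; returns a dict with "image" (384x512x3 uint8, blue, green, red), "fx", "fy", "cx", "cy" (pixels), "T" (4x4, takes a point from camera to world coordinates); the wrist camera has in their place "hand_eye" (4x4, takes a point from camera to tool coordinates, whose origin is the TCP and whose axes are the tool frame's). Camera axes: x right, y up, looking along -z (the intrinsics and any distortion apply to the point x, -y, -z); pixel columns grow to the right and rows downward; lengths in m; the calibration is good to about 2 mm. A picture is of the moment at which its call begins: read the wrist's pose just before it. There is no depth.
- ticket.job_done(): hands the job in, once; it reports no verdict.
Trained networks look in a picture, given as the dict that the camera call returned (one of the last four; its "shot" number tells which), for a name from the list of things; names that differ only in an ending like _2 or _b are one class to them, and where a whole thing is asked for, a point or a joint stands for the part that bears it (a point fixed in the world has none). Each returns a list of dicts, best first, with "conf" (0 to 1); they miss things now and then, are a little off and sometimes report something else, mostly with a low value. They report only what shows in the picture. A call takes as long as a camera call. They do not tell look-alikes from the thing itself.
- spotter.outline_of(name, picture): "pixels" (384x512 bool, what is visible of it) and "position" ([column, row] in pixels, amid what is visible of it).
- spotter.landmark_of(name, picture): "position" ([column, row] in pixels: a listed point, or the origin of a listed thing).
The state is a dict: "time": time; "joint_pos": joint angles; "qd": joint speeds; "joint_efforts": joint torques, N m; "ee_pos": TCP position; "tool_rot": TCP orientation; "ft_force": force on the tool from outside, world axes, zero at the start; "moment": the same for the moment, N m; "opening": finger opening in m.
Only numpy, scipy, OpenCV 4.12 (cv2) and the standard library are available. Lean on these libraries where they do the work, as an engineer would, in place of code of your own. Each camera call takes 0.05 s, during which the arm holds its last target. There are 200 camera calls.

## Task

Lay out the washing things: put the wooden soap rack in the middle of the soap case's top with its length along the drawer front, the bar of soap lengthwise in the middle of the rack, and stand the cup upright between the soap case and the washboard, clear of both and in line with the middle of the case. Set the block brush bristles down, crosswise in the middle of the flat ledge at the washboard's far end, and lay the scrub brush bristles down along the washboard's other side (away from the soap case), parallel to it about 3 cm off, middles level, handle towards the robot. Leave the peg caddy, bowl and bottle where they are.

Things in the scene. Friction and masses are not known exactly. Their poses are not given: they have to be found in the camera images.
- washboard: Fixed blue plastic washboard lying flat, 270 (x) x 130 (y) mm; ribs and side rails rise to 15 mm. Flat ledge at its far end (+x): 62 mm deep, 118 wide between the rails, 12 mm above the work surface, its centre at x = +102 mm, y = 0. Origin: centre of the underside; x along its length away from the robot (turned under 0.1 rad), y to the left, z up.
- soap_case: Fixed white soap case with a grey drawer, 110 deep (x) x 120 wide (y) x 70 mm high, flat top; it stands to the left or the right of the washboard, with 105 to 155 mm free between them. The drawer front with its small knob (ends 75 mm from the case centre) faces the robot, -x. Origin: centre of the underside; turned by less than 0.1 rad.
- soap_rack: Loose light-wood slatted soap rack (two runners under six cross slats), 105 (x) x 62 (y) x 18 mm high, 60 g. Flat on top. Starts on the work surface. Origin: centre of the underside; x along its length, z up.
- soap: Loose tan bar of laundry soap, 82 (x) x 50 (y) x 28 mm high, about 150 g. Starts on the work surface. Origin: centre of the underside; x along its length, z up.
- cup: Loose empty aluminium cup without a handle, 64 mm across at the rim, a little narrower at the foot, 80 mm high, wall 3 mm, about 80 g. Starts upright on the work surface. Origin: centre of the underside, z up.
- block_brush: Block brush: loose small brush with a dark wooden back and no handle, 90 (x) x 40 (y) x 40 mm high; the back is the upper 18 mm, the dark bristles (stiff block 84 x 34 mm) the lower 22 mm. Starts bristles down. Origin: centre of the underside; x along its length, z up.
- scrub_brush: Loose plain-wood scrub brush, pale bristles, 220 long (x) x 44 mm high, 170 g. Head x 0 to +110 mm, 54 wide (y): stiff bristles z 0-26, wooden back z 26-44. Handle x -110 to 0, 26 wide, z 28-44. Centre of mass x = +28 mm. Starts bristles down, lying crosswise beyond the other loose things, head to the left. Origin: middle of its whole length, at bristle-tip height; x from handle to head, z up.
- caddy: Bystander: peg caddy, a grey base 110 mm across with a white tray 150 mm across that turns freely on it, four blue plastic clothes pegs clipped to the rim and a post in the middle, 135 mm high over all. Stands beyond the washboard and case or at the right edge of the work. Origin: centre of the underside.
- bowl: Bystander: loose grey plastic bowl, 136 mm across, 55 mm high, beyond the washboard and case or at the right edge of the work. Origin: centre of the underside.
- bottle: Bystander: loose white plastic bottle, 68 mm across, 170 mm high, beyond the washboard and case or at the right edge of the work. Origin: centre of the underside.
Not all that is in view belongs to the job. What is shaped like the block_brush but blue or yellow is not meant.

How it is judged:
At the end, for the whole second after the job is handed in: All at rest, upright, each aligned within 0.17 rad: rack on case within 12 mm; soap on rack within 12 (across 10) mm; cup between board and case, 10 mm clear, within 16 mm of the case's line; block brush on ledge within 12 mm (across 14); scrub brush 17-43 mm off the free side, level within 18 mm (((y of soap_case in the frame of washboard above 0 m and y of scrub_brush in the frame of washboard between -0.135 and -0.109 m and y of washboard in the frame of scrub_brush above 0.05 m and y of cup in the frame of washboard above 0.107 m and y of cup in the frame of soap_case below -0.102 m) or (y of soap_case in the frame of washboard below 0 m and y of scrub_brush in the frame of washboard between 0.109 and 0.135 m and y of washboard in the frame of scrub_brush below -0.05 m and y of cup in the frame of washboard below -0.107 m and y of cup in the frame of soap_case above 0.102 m)) and x of scrub_brush in the frame of washboard between -0.018 and 0.018 m and angle between the x axis of scrub_brush and the x axis of washboard, either way round below 0.17 rad and height (world z) of each of scrub_brush, cup below 0.006 m and x of block_brush in the frame of washboard between 0.09 and 0.114 m and y of block_brush in the frame of washboard between -0.014 and 0.014 m and z of block_brush in the frame of washboard between 0.008 and 0.017 m and angle between the x axis of block_brush and the y axis of washboard, either way round below 0.17 rad and x of soap_rack in the frame of soap_case between -0.012 and 0.012 m and y of soap_rack in the frame of soap_case between -0.012 and 0.012 m and z of soap_rack in the frame of soap_case between 0.066 and 0.075 m and angle between the x axis of soap_rack and the y axis of soap_case, either way round below 0.17 rad and x of soap in the frame of soap_rack between -0.012 and 0.012 m and y of soap in the frame of soap_rack between -0.01 and 0.01 m and z of soap in the frame of soap_rack between 0.014 and 0.023 m and angle between the x axis of soap and the x axis of soap_rack, either way round below 0.17 rad and x of cup in the frame of soap_case between -0.016 and 0.016 m and angle between each of scrub_brush, block_brush, soap_rack, soap, cup's own z axis and vertical below 0.12 rad and linear speed of each of scrub_brush, block_brush, soap_rack, soap, cup below 0.02 m/s); the robot touches nothing.
It fails at once if the peg caddy, the bowl or the bottle is moved by more than 2 cm or tipped (distance of any of caddy, bowl, bottle from where it was at the start of the episode above 0.02 m or angle between any of caddy, bowl, bottle's own z axis and vertical above 0.3 rad).
It also fails if it takes over 134 s, if anything falls off the work surface, if the arm or the gripper's body presses on something with over 40 N, if the wrist force passes 120 N, or if a joint passes its speed limit or range.

## Working session

There is one attempt and no reset: what is moved stays moved. The work goes in short steps, Python scripts to look and compute and a tool call to move; the robot and the scene stay as the last step left them, time stands still between calls to the robot, and variables do not carry over. Pictures are saved under pics/ and viewed, about 12 in all and at most 16, crops included, and the job is handed in when it is done.

Besides the shell and the picture viewer there is one more tool, called after "Call:" as name(argument=value, ...) on one line, values as JSON. move_arm: Moves the arm, as the interface text tells. Its arguments: {"type":"object","properties":{"targets":{"type":"array","items":{"type":"array","items":{"type":"array","items":{"type":"number"}}}},"squeeze":{"type":"number"}},"required":["targets"]}

```bash
mkdir -p pics; ls; cat > h.py <<'E'
import numpy as np, cv2
from scipy.spatial.transform import Rotation as R
from plant import env, optics, ticket, spotter
def T_of(p, st=None):
    if 'T' in p: return np.array(p['T'])
    M=np.eye(4); M[:3,:3]=R.from_rotvec(st['tool_rot']).as_matrix(); M[:3,3]=st['ee_pos']
    return M@np.array(p['hand_eye'])
def ray(p,uv,z,T):
    uv=np.atleast_2d(uv).astype(float)
    d=np.c_[(uv[:,0]-p['cx'])/p['fx'],-(uv[:,1]-p['cy'])/p['fy'],-np.ones(len(uv))]@T[:3,:3].T
    return T[:3,3]+d*((z-T[2,3])/d[:,2])[:,None]
def proj(p,X,T):
    c=(np.atleast_2d(X)-T[:3,3])@T[:3,:3]
    return np.c_[p['cx']+p['fx']*c[:,0]/-c[:,2],p['cy']-p['fy']*c[:,1]/-c[:,2]]
E
cat > look.py <<'E'
from h import *
st=env.read_state(); print({k:np.round(v,3).tolist() for k,v in st.items()})
for n in ['top','scene']:
    p=optics.capture(n); cv2.imwrite(f'pics/{n}0.png',p['image']); T=T_of(p)
    print(n,[k for k in p],p['fx'],p['cx'],p['cy'],np.round(T,3).tolist())
    for o in 'washboard soap_case soap_rack soap cup block_brush scrub_brush caddy bowl bottle'.split():
        for r in spotter.landmark_of(o,p)[:4]: print(o,round(r['conf'],2),np.round(r['position']),ray(p,r['position'],0,T)[0].round(3))
E
python3 look.py
```

```text
pics
{'time': 0.0, 'joint_pos': [1.222, 0.354, 1.634, 0.0, 1.155, -0.002], 'qd': [-0.001, 0.001, 0.0, 0.0, -0.001, 0.001], 'joint_efforts': [0.0, -59.382, -33.423, 0.07, 0.023, -0.0], 'ee_pos': [0.212, 0.587, 0.214], 'tool_rot': [0.271, 1.554, -0.273], 'ft_force': [-0.223, -0.301, -0.15], 'moment': [0.016, -0.042, 0.013], 'opening': 0.092}
top ['image', 'fx', 'fy', 'cx', 'cy', 'T', 'shot'] 407.49266115227334 257.20913961523917 189.50734391492867 [[-0.082, 0.974, -0.21, 0.21], [-0.997, -0.08, 0.014, -0.125], [-0.003, 0.21, 0.978, 1.407], [0.0, 0.0, 0.0, 1.0]]
washboard 0.86 [196. 207.] [0.467 0.074 0.   ]
soap_case 0.57 [128. 206.] [0.488 0.31  0.   ]
soap_rack 0.86 [304. 179.] [ 0.536 -0.312  0.   ]
soap 0.62 [263. 186.] [ 0.524 -0.167  0.   ]
cup 0.84 [278. 216.] [ 0.411 -0.21   0.   ]
cup 0.27 [268. 184.] [ 0.529 -0.183  0.   ]
block_brush 0.83 [339. 256.] [ 0.256 -0.403  0.   ]
block_brush 0.81 [314. 212.] [ 0.417 -0.334  0.   ]
block_brush 0.81 [394. 239.] [ 0.299 -0.598  0.   ]
block_brush 0.65 [340. 142.] [ 0.663 -0.456  0.   ]
scrub_brush 0.84 [286. 147.] [ 0.659 -0.261  0.   
[... 325 characters left out ...]
68, 0.973], [0.0, 0.0, 0.0, 1.0]]
washboard 0.95 [312. 174.] [0.46  0.059 0.   ]
soap_case 0.73 [389. 169.] [0.487 0.312 0.   ]
soap_rack 0.95 [201. 211.] [ 0.54 -0.31  0.  ]
soap 0.73 [246. 202.] [ 0.533 -0.174  0.   ]
cup 0.61 [232. 173.] [ 0.406 -0.195  0.   ]
block_brush 0.88 [156. 254.] [ 0.664 -0.448  0.   ]
block_brush 0.86 [194. 179.] [ 0.405 -0.32   0.   ]
block_brush 0.84 [109. 167.] [ 0.3   -0.589  0.   ]
block_brush 0.62 [162. 152.] [ 0.261 -0.415  0.   ]
scrub_brush 0.65 [222. 242.] [ 0.661 -0.266  0.   ]
caddy 0.67 [337. 256.] [0.766 0.042 0.   ]
caddy 0.5 [137. 205.] [ 0.478 -0.501  0.   ]
bowl 0.93 [136. 206.] [ 0.483 -0.501  0.   ]
bottle 0.58 [393. 248.] [0.772 0.203 0.   ]
```

```bash
python3 -c "
import cv2
a=cv2.imread('pics/top0.png')[80:300,90:430]
cv2.imwrite('pics/top0c.png',cv2.resize(a,(800,518),interpolation=2))"
```

```text
(no output)
```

View pics/top0c.png

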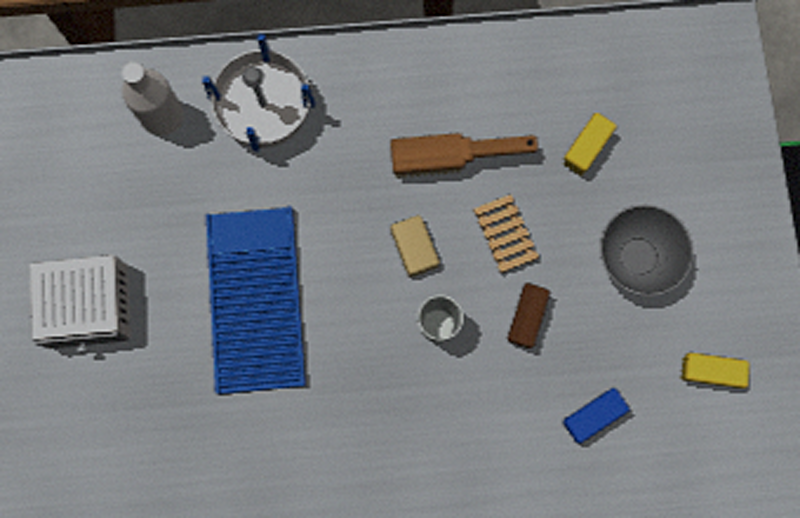

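View pics/scene0.png

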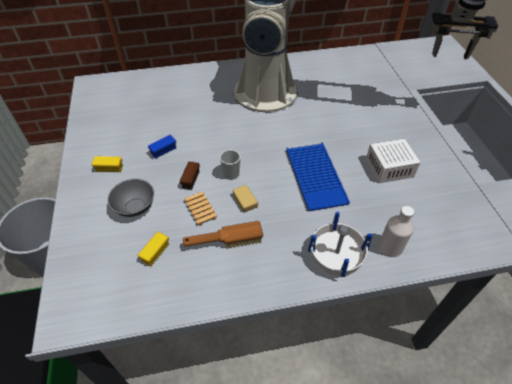

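The scene crop shows the case on the left, the washboard mid-left, and the loose things to the right. There are four block-brush shapes in full top pixels: dark brown (314,212), blue (339,256), and yellow (394,239) and (340,142). Only the dark brown one fits "dark wooden back". The scrub brush lies at (286,147), handle to the right.

```bash
cat > fit.py <<'E'
from h import *
from scipy.optimize import minimize
B=lambda x0,x1,y0,y1,z0,z1:np.array([[x,y,z] for x in(x0,x1) for y in(y0,y1) for z in(z0,z1)])
def cyl(r0,r1,h):
    a=np.linspace(0,2*np.pi,40); return np.r_[np.c_[r0*np.cos(a),r0*np.sin(a),0*a],np.c_[r1*np.cos(a),r1*np.sin(a),0*a+h]]
M={'washboard':[B(-.135,.135,-.065,.065,0,.015)],'soap_case':[B(-.055,.055,-.06,.06,0,.07)],'soap_rack':[B(-.0525,.0525,-.031,.031,0,.018)],
'soap':[B(-.041,.041,-.025,.025,0,.028)],'cup':[cyl(.028,.032,.08)],'block_brush':[B(-.045,.045,-.02,.02,.022,.04),B(-.042,.042,-.017,.017,0,.03)],
'scrub_brush':[B(0,.11,-.027,.027,0,.044),B(-.11,.005,-.013,.013,.028,.044)]}
S=8
def render(o,v,p,T,z,up=S):
    x,y,w=v; m=np.zeros((384*up//4,512*up//4),np.uint8) if 0 else np.zeros((384,512),np.float32)
    Rz=R.from_euler('z',w).as_matrix(); acc=None
    for b in M[o]:
        uv=proj(p,b@Rz.T+[x,y,z],T); h=cv2.convexHull(uv.astype(np.float32))
        k=np.zeros((384*4,512*4),np.uint8); cv2.fillConvexPoly(k,np.round(((h+.5)*4-.5)*16).astype(np.int32),255,shift=4)
        acc=k if acc is None else np.maximum(acc,k)
    return cv2.resize(acc,(512,384),interpolation=cv2.INTER_AREA)/255.
def mask(o,p,near=None):
    L=spotter.outline_of(o,p)
    if near is not None: L=sorted(L,key=lambda r:np.hypot(*(np.array(r['position'])-near)))
    return L[0]['pixels'].astype(float),L[0]['conf']
def fit(o,views,v0,z=0,free=3):  # views: (p,T,mask)
    def c(v):
        v=list(v)+[0]*(3-len(v)); s=0
        for p,T,m in views:
            r=render(o,v,p,T,z); s+=np.abs(r-m).sum()/m.sum()
        return s
    v0=np.array(v0[:free],float); best=None
    for it in range(2):
        d=np.diag([.01,.01,.15][:free])*(1 if it==0 else -.4); s=minimize(c,v0,method='Nelder-Mead',options=dict(initial_simplex=np.r_[[v0],v0+d],xatol=2e-4,fatol=1e-4,maxiter=90)); v0=s.x
    return v0,s.fun/len(views)
E
cat > m1.py <<'E'
from fit import *
G={'washboard':(.465,.066,-.05),'soap_case':(.487,.312,-.05),'soap_rack':(.538,-.311,.3),'soap':(.528,-.17,.3),'cup':(.408,-.2),'block_brush':(.41,-.327,-.3),'scrub_brush':(.66,-.264,1.57)}
pt=optics.capture('top'); ps=optics.capture('scene')
for o,v in G.items():
    V=[]
    for p in (pt,ps):
        T=T_of(p); V.append((p,T,mask(o,p,proj(p,[[v[0],v[1],0]],T)[0])[0]))
    out=[fit(o,[V[0]],v,free=len(v)),fit(o,[V[1]],v,free=len(v)),fit(o,V,v,free=len(v))]
    print(o,*[(a.round(4).tolist(),round(float(f),3)) for a,f in out])
st=env.read_state(); print(R.from_rotvec(st['tool_rot']).as_matrix().round(3).tolist())
E
python3 m1.py
python3 -c "
import cv2
a=cv2.imread('pics/top0.png')[190:235,290:340]
cv2.imwrite('pics/bb.png',cv2.resize(a,(500,450),interpolation=2))"
```

```text
washboard ([0.467, 0.0654, 0.0105], 0.033) ([0.4658, 0.0696, 0.0103], 0.047) ([0.4659, 0.0668, 0.015], 0.056)Traceback (most recent call last):
  File "m1.py", line 7, in <module>
    T=T_of(p); V.append((p,T,mask(o,p,proj(p,[[v[0],v[1],0]],T)[0])[0]))
                             ~~~~^^^^^^^^^^^^^^^^^^^^^^^^^^^^^^^^^^
  File "fit.py", line 21, in mask
    return L[0]['pixels'].astype(float),L[0]['conf']
           ~^^^
IndexError: list index out of range
```

View pics/bb.png

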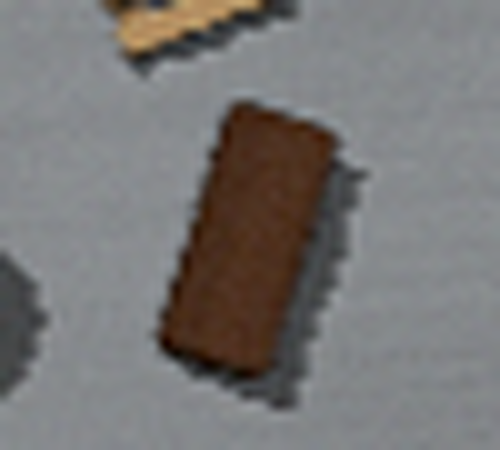

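The crop confirms it: the thing at (314,212) is a dark-brown block, so it is the block brush. The network missed one object, so I'll make the fit tolerate misses.

```bash
cat > m1.py <<'E'
from fit import *
G={'washboard':(.465,.066,.01),'soap_case':(.487,.312,.0),'soap_rack':(.538,-.311,.3),'soap':(.528,-.17,.3),'cup':(.408,-.2),'block_brush':(.41,-.327,-.3),'scrub_brush':(.66,-.264,1.57)}
V={o:{} for o in G}
for t in range(3):
  for n in ('top','scene'):
    if all(n in V[o] for o in G): continue
    p=optics.capture(n); T=T_of(p)
    for o,v in G.items():
        if n in V[o]: continue
        try: m,c=mask(o,p,proj(p,[[v[0],v[1],0]],T)[0]); V[o][n]=(p,T,m)
        except IndexError: print('miss',o,n)
for o,v in G.items():
    out=[(n,fit(o,[V[o][n]],v,free=len(v))) for n in V[o]]+[('both',fit(o,list(V[o].values()),v,free=len(v)))]
    print(o,*[(n,a.round(4).tolist(),round(float(f),3)) for n,(a,f) in out])
st=env.read_state(); print(R.from_rotvec(st['tool_rot']).as_matrix().round(3).tolist())
E
python3 m1.py
```

```text
washboard ('top', [0.4673, 0.0654, 0.0055], 0.056) ('scene', [0.4663, 0.0694, 0.0069], 0.044) ('both', [0.4662, 0.0679, 0.0158], 0.06)
soap_case ('top', [0.4766, 0.3128, 0.0319], 0.045) ('scene', [0.4793, 0.3179, 0.0427], 0.032) ('both', [0.4782, 0.3157, 0.038], 0.062)
soap_rack ('top', [0.5347, -0.3149, 0.2794], 0.11) ('scene', [0.5298, -0.312, 0.2885], 0.108) ('both', [0.5325, -0.3131, 0.305], 0.132)
soap ('top', [0.5257, -0.1757, 0.2854], 0.076) ('scene', [0.5241, -0.1739, 0.2306], 0.101) ('both', [0.5253, -0.175, 0.2647], 0.106)
cup ('top', [0.4069, -0.2018], 0.101) ('scene', [0.4047, -0.1974], 0.067) ('both', [0.4058, -0.1999], 0.114)
block_brush ('top', [0.4061, -0.332, -0.3933], 0.063) ('scene', [0.4062, -0.3286, -0.3706], 0.074) ('both', [0.4063, -0.3305, -0.3855], 0.098)
scrub_brush ('top', [0.6621, -0.2635, 1.5754], 0.202) ('scene', [0.6596, -0.2603, 1.5949], 0.147) ('both', [0.6614, -0.2609, 1.5832], 0.18)
[[0.0, 0.34, 0.94], [0.0, 0.94, -0.34], [-1.0, 0.0, 0.0]]
```

```bash
cat > go.py <<'E'
import sys
from h import *
# usage: go.py x y z phi [phi...]: turn first, then shift in tool axes (units)
x,y,z,phi=map(float,sys.argv[1:5]); st=env.read_state(); Rm=R.from_rotvec(st['tool_rot']).as_matrix()
ph=np.arctan2(Rm[1,1],Rm[0,1]); e=np.array([x,y,z])-st['ee_pos']
tilt=np.arccos(min(1,-Rm[2,0]))
dt=-(((phi-ph)+np.pi)%(2*np.pi)-np.pi)
R2=Rm@R.from_rotvec([dt,0,0]).as_matrix(); s=e@R2/.04
print('t',round(st['time'],2),'pos',np.round(st['ee_pos'],4),'phi',round(ph,3),'tilt',round(tilt,4),'open',round(st['opening'],4),'F',np.round(st['ft_force'],1),'q1,q6',np.round(st['joint_pos'],2)[[0,5]])
n=max(1,int(np.ceil(np.linalg.norm(s)/1.0)))
print('turn',round(dt/.1,2),'shift',s.round(2),'n',n,'per row',(s/n).round(3), 'phi-q1 at goal',round(phi-np.arctan2(y,x),2))
E
python3 go.py .5325 -.313 .13 1.86
```

```text
t 2.2 pos [0.2124 0.5878 0.2146] phi 1.224 tilt 0.0 open 0.0919 F [ 0.3 -0.1  0.5] q1,q6 [ 1.22 -0.  ]
turn -6.36 shift [  2.11 -23.87   1.25] n 24 per row [ 0.088 -0.994  0.052] phi-q1 at goal 2.39
```

Call:
move_arm(targets=[[[0, 0, 0, -0.92, 1], [0, 0, 0, -0.92, 1], [0, 0, 0, -0.92, 1], [0, 0, 0, -0.9, 1], [0, 0, 0, -0.9, 1], [0, 0, 0, -0.9, 1], [0, 0, 0, -0.9, 1], [0, -0.99, 0.05, 0, 1], [0, -0.99, 0.05, 0, 1], [0, -0.99, 0.05, 0, 1], [0, -0.99, 0.05, 0, 1], [0, -0.99, 0.05, 0, 1]]], squeeze=15)

```text
time: 3.2
ee_pos: [0.2786, 0.3992, 0.2146]
tool_rot: [-0.227, 1.559, 0.228]
ft_force: [1.4, -0.2, -0.3]
opening: 0.0919
```

Call:
move_arm(targets=[[[0, -0.99, 0.05, 0, 1], [0, -0.99, 0.05, 0, 1], [0, -0.99, 0.05, 0, 1], [0, -0.99, 0.05, 0, 1], [0, -0.99, 0.05, 0, 1], [0, -0.99, 0.05, 0, 1], [0, -0.99, 0.05, 0, 1], [0, -0.99, 0.05, 0, 1], [0, -0.99, 0.05, 0, 1], [0, -0.99, 0.05, 0, 1], [0, -0.99, 0.05, 0, 1], [0, -0.99, 0.05, 0, 1]]])

```text
time: 4.2
ee_pos: [0.4373, -0.0499, 0.215]
tool_rot: [-0.227, 1.558, 0.227]
ft_force: [0.6, 0.1, 0.0]
opening: 0.0918
```

```bash
python3 go.py .5325 -.313 .005 1.86; cat > wl.py <<'E'
import sys
from fit import *
# wl.py name x y w z : fit with wrist view
o=sys.argv[1]; v=[float(a) for a in sys.argv[2:5]]; z=float(sys.argv[5])
st=env.read_state(); p=optics.capture('wrist'); T=T_of(p,st)
cv2.imwrite('pics/w_%s_%d.png'%(o,int(st['time']*100)),p['image'])
m,c=mask(o,p,proj(p,[[v[0],v[1],z]],T)[0])
ys,xs=np.nonzero(m); print('conf',c,'mask box',xs.min(),xs.max(),ys.min(),ys.max())
a,f=fit(o,[(p,T,m)],v,z=z,free=2 if o=='cup' else 3); print(o,a.round(4),round(float(f),3))
E
python3 wl.py soap_rack .5325 -.313 .29 0; ls pics
```

```text
t 4.2 pos [ 0.4373 -0.0499  0.215 ] phi 1.86 tilt 0.001 open 0.0918 F [0.6 0.1 0. ] q1,q6 [-0.12 -1.98]
turn -0.0 shift [ 5.25 -6.98  0.4 ] n 9 per row [ 0.584 -0.776  0.044] phi-q1 at goal 2.39
conf 0.57 mask box 0 53 136 226
soap_rack [ 0.5327 -0.3161  0.2817] 0.133
bb.png
scene0.png
top0.png
top0c.png
w_soap_rack_420.png
```

Call:
move_arm(targets=[[[0.3, -0.9, 0.05, 0, 1], [0.3, -0.9, 0.05, 0, 1], [0.3, -0.9, 0.05, 0, 1], [0.3, -0.9, 0.05, 0, 1], [0.3, -0.9, 0.05, 0, 1], [0.3, -0.9, 0.05, 0, 1], [0.2, -0.8, 0.05, 0, 1], [0.2, -0.8, 0.05, 0, 1], [0, 0, 0, 0, 1]]])

```text
time: 5.05
ee_pos: [0.5336, -0.3154, 0.1251]
tool_rot: [-0.227, 1.559, 0.225]
ft_force: [0.3, 0.5, -0.5]
opening: 0.0919
```

```bash
python3 go.py .5325 -.315 .005 1.855; python3 wl.py soap_rack .5325 -.315 .285 0;ls pics
```

```text
t 5.05 pos [ 0.5336 -0.3154  0.1251] phi 1.858 tilt 0.0013 open 0.0919 F [ 0.3  0.5 -0.5] q1,q6 [-0.54 -2.39]
turn 0.03 shift [ 3.    0.02 -0.02] n 4 per row [ 0.75   0.005 -0.006] phi-q1 at goal 2.39
conf 0.68 mask box 222 294 127 244
soap_rack [ 0.5323 -0.3129  0.287 ] 0.274
bb.png
scene0.png
top0.png
top0c.png
w_soap_rack_420.png
w_soap_rack_505.png
```

View pics/w_soap_rack_505.png

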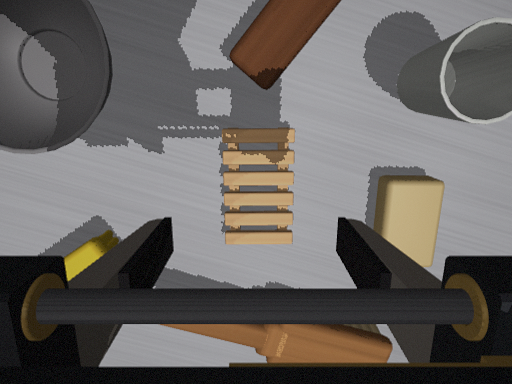

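Wrist view: the rack is at (258,186), aligned and centred between the open fingers, with soap (410,220) and brush (285,40) clear. I'll descend and grip.

Call:
move_arm(targets=[[[0.8, 0, 0, 0, 1], [0.8, 0, 0, 0, 1], [0.8, 0, 0, 0, 1], [0.6, 0, 0, 0, 1], [0, 0, 0, 0, -1], [0, 0, 0, 0, -1], [0, 0, 0, 0, -1], [0, 0, 0, 0, -1], [0, 0, 0, 0, -1], [0, 0, 0, 0, -1]]], squeeze=15)

```text
time: 5.98
ee_pos: [0.5334, -0.312, 0.0087]
tool_rot: [-0.228, 1.556, 0.226]
ft_force: [0.3, 1.0, 8.9]
opening: 0.0613
```

```bash
python3 go.py .478 .3155 .160 .037
```

```text
t 5.98 pos [ 0.5334 -0.312   0.0087] phi 1.86 tilt 0.0029 open 0.0613 F [0.3 1.  8.9] q1,q6 [-0.53 -2.39]
turn 18.23 shift [ -3.81  -0.79 -15.72] n 17 per row [-0.224 -0.047 -0.925] phi-q1 at goal -0.55
```

Call:
move_arm(targets=[[[-0.6, 0, 0, 0, -1], [-0.9, 0, 0, 0.9, -1], [-0.9, 0, 0, 0.92, -1], [-0.9, 0, 0, 0.92, -1], [-0.7, 0, 0, 0.92, -1], [0, 0, 0, 0.92, -1], [0, 0, 0, 0.92, -1], [0, 0, 0, 0.92, -1], [0, 0, 0, 0.92, -1], [0, 0, 0, 0.92, -1], [0, 0, 0, 0.92, -1], [0, 0, 0, 0.92, -1]]])

```text
time: 6.98
ee_pos: [0.5323, -0.3117, 0.1676]
tool_rot: [0.567, 1.494, -0.568]
ft_force: [-0.1, 1.1, -0.8]
opening: 0.0616
```

Call:
move_arm(targets=[[[0, 0, 0, 0.9, -1], [0, 0, 0, 0.9, -1], [0, 0, 0, 0.9, -1], [0, 0, 0, 0.9, -1], [0, 0, 0, 0.9, -1], [0, 0, 0, 0.9, -1], [0, 0, 0, 0.9, -1], [0, 0, 0, 0.9, -1], [0, 0, 0, 0.9, -1]]])

```text
time: 7.73
ee_pos: [0.5323, -0.3117, 0.1676]
tool_rot: [1.183, 1.225, -1.183]
ft_force: [-0.4, -0.8, -0.1]
opening: 0.0619
```

```bash
python3 go.py .478 .3155 .160 .037
```

```text
t 7.73 pos [ 0.5323 -0.3117  0.1676] phi 0.035 tilt 0.0012 open 0.0619 F [-0.4 -0.8 -0.1] q1,q6 [-0.53 -0.57]
turn -0.02 shift [  0.18  -0.78 -15.72] n 16 per row [ 0.011 -0.048 -0.982] phi-q1 at goal -0.55
```

Call:
move_arm(targets=[[[0, -0.05, -0.98, 0, -1], [0, -0.05, -0.98, 0, -1], [0, -0.05, -0.98, 0, -1], [0, -0.05, -0.98, 0, -1], [0, -0.05, -0.98, 0, -1], [0, -0.05, -0.98, 0, -1], [0, -0.05, -0.98, 0, -1], [0, -0.05, -0.98, 0, -1], [0, -0.05, -0.98, 0, -1], [0, -0.05, -0.98, 0, -1]]])

```text
time: 8.57
ee_pos: [0.4962, 0.0811, 0.1677]
tool_rot: [1.181, 1.227, -1.179]
ft_force: [0.8, -0.2, -1.6]
opening: 0.0614
```

```bash
python3 go.py .478 .3155 .160 .037; python3 wl.py soap_case .478 .3155 .037 0;python3 wl.py washboard .466 .0675 .01 0
```

```text
t 8.57 pos [0.4962 0.0811 0.1677] phi 0.04 tilt 0.0018 open 0.0614 F [ 0.8 -0.2 -1.6] q1,q6 [0.16 0.12]
turn 0.03 shift [ 0.19 -0.24 -5.87] n 6 per row [ 0.032 -0.04  -0.979] phi-q1 at goal -0.55
conf 0.59 mask box 89 362 122 247
washboard [0.4656 0.0677 0.0082] 0.751Traceback (most recent call last):
  File "wl.py", line 7, in <module>
    m,c=mask(o,p,proj(p,[[v[0],v[1],z]],T)[0])
        ~~~~^^^^^^^^^^^^^^^^^^^^^^^^^^^^^^^^^^
  File "fit.py", line 21, in mask
    return L[0]['pixels'].astype(float),L[0]['conf']
           ~^^^
IndexError: list index out of range
```

Call:
move_arm(targets=[[[0, -0.05, -0.98, 0, -1], [0, -0.05, -0.98, 0, -1], [0, -0.05, -0.98, 0, -1], [0, -0.05, -0.98, 0, -1], [0, -0.02, -0.98, 0, -1], [0, -0.02, -0.97, 0, -1], [0.8, 0, 0, 0, -1], [0.8, 0, 0, 0, -1], [0, 0, 0, 0, -1]]])

```text
time: 9.52
ee_pos: [0.4751, 0.3109, 0.098]
tool_rot: [1.174, 1.229, -1.187]
ft_force: [-1.2, -1.2, -1.7]
opening: 0.0617
```

```bash
python3 go.py .478 .3155 .080 .037; python3 wl.py soap_case .478 .3155 .037 0
```

```text
t 9.52 pos [0.4751 0.3109 0.098 ] phi 0.04 tilt 0.0077 open 0.0617 F [-1.2 -1.2 -1.7] q1,q6 [0.58 0.54]
turn 0.03 shift [ 0.45  0.08 -0.11] n 1 per row [ 0.448  0.079 -0.115] phi-q1 at goal -0.55
conf 0.75 mask box 157 355 111 287
soap_case [0.4779 0.3155 0.0207] 1.491
```

```bash
ls pics | grep case
```

```text
w_soap_case_856.png
w_soap_case_951.png
```

View pics/w_soap_case_951.png

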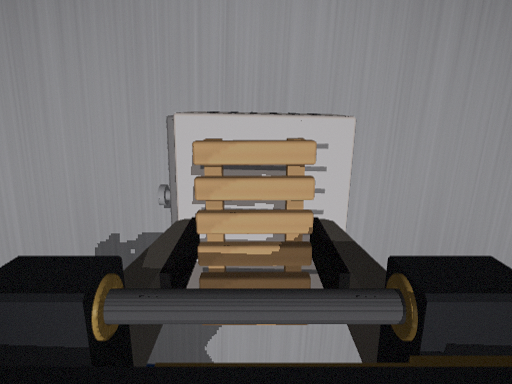

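Wrist view: the rack (cols 193–316) sits about 4 mm left of the case top (cols 175–352). I'll compute the case edges from rays.

```bash
python3 - <<'E'
from h import *
st=env.read_state(); p=optics.capture('wrist'); T=T_of(p,st)
print(T.round(3).tolist())
print('case far corners',ray(p,[[175,115],[352,116],[174,215],[348,215]],.07,T).round(4).tolist())
zt=st['ee_pos'][2]-.0087+.018
print('rack',ray(p,[[193,141],[315,141],[196,210],[313,210]],zt,T).round(4).tolist())
E
```

```text
[[0.999, -0.037, -0.006, 0.475], [0.038, 0.969, 0.245, 0.38], [-0.003, -0.245, 0.97, 0.272], [0.0, 0.0, 0.0, 1.0]]
case far corners [[0.4262, 0.3735, 0.07], [0.5337, 0.3769, 0.07], [0.4241, 0.3094, 0.07], [0.5381, 0.3138, 0.07]]
rack [[0.4448, 0.3626, 0.1117], [0.5047, 0.3648, 0.1117], [0.4461, 0.327, 0.1117], [0.5067, 0.3294, 0.1117]]
```

Call:
move_arm(targets=[[[0, 0.1, -0.1, 0, -1], [0.25, 0, 0, 0, -1], [0.22, 0, 0, 0, -1], [0, 0, 0, 0, -1]]])

```text
time: 10.0
ee_pos: [0.4808, 0.3171, 0.0825]
tool_rot: [1.179, 1.228, -1.181]
ft_force: [-1.2, 0.2, -0.9]
opening: 0.062
```

Call:
move_arm(targets=[[[0.1, 0, 0, 0, -1], [0, 0, 0, 0, -1]]])

```text
time: 10.17
ee_pos: [0.481, 0.3174, 0.0791]
tool_rot: [1.179, 1.228, -1.181]
ft_force: [-0.4, 0.3, -1.0]
opening: 0.0616
```

Call:
move_arm(targets=[[[0.03, 0, 0, 0, -1], [0, 0, 0, 0, 0.6], [0, 0, 0, 0, 0.6], [0, 0, 0, 0, 0.6], [0, 0, 0, 0, 0.6], [-0.8, 0, 0, 0, 0.6], [-0.8, 0, 0, 0, 1], [-0.8, 0, 0, 0, 1]]])

```text
time: 10.83
ee_pos: [0.4809, 0.3174, 0.1754]
tool_rot: [1.179, 1.228, -1.181]
ft_force: [1.0, -0.1, 0.3]
opening: 0.0844
```

```bash
python3 go.py .5255 -.175 .12 1.845; python3 wl.py soap_rack .481 .317 1.607 .07; python3 - <<'E'
from h import *
st=env.read_state(); p=optics.capture('wrist'); cv2.imwrite('pics/caseA.png',p['image'])
E
```

```text
t 10.83 pos [0.4809 0.3174 0.1754] phi 0.04 tilt 0.0014 open 0.0844 F [ 1.  -0.1  0.3] q1,q6 [0.58 0.54]
turn -18.05 shift [  1.39 -12.15  -2.26] n 13 per row [ 0.107 -0.935 -0.174] phi-q1 at goal 2.17
conf 0.86 mask box 216 294 127 252
soap_rack [0.4807 0.3174 1.6123] 0.206
```

View pics/caseA.png

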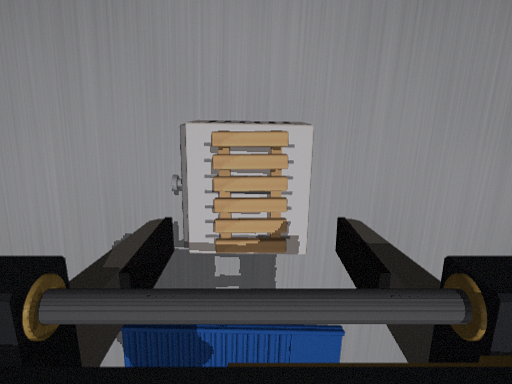

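Wrist view: rack (cols 213–288, rows 131–250) on the case top (cols 187–309, rows 123–252), nicely parallel. I'll work out the centres.

```bash
python3 - <<'E'
from h import *
st=env.read_state(); p=optics.capture('wrist'); T=T_of(p,st)
c=ray(p,[[186.5,122],[311,124],[306,253],[189,251]],.07,T); print('case',c.round(4).tolist(),c.mean(0)); print('yaw',np.arctan2(*(c[1]-c[0])[[1,0]]))
r=ray(p,[[211,131.5],[288.5,131.5],[287,252],[214,252]],.088,T); print('rack',r.round(4).tolist(),r.mean(0))
d=[(100,'')]
E
```

```text
case [[0.4237, 0.3731, 0.07], [0.528, 0.3755, 0.07], [0.5329, 0.2585, 0.07], [0.4247, 0.2564, 0.07]] [0.47733529 0.31587339 0.07      ]
yaw 0.02337164471086097
rack [[0.4465, 0.3673, 0.088], [0.5076, 0.3697, 0.088], [0.5129, 0.267, 0.088], [0.4498, 0.2646, 0.088]] [0.47919492 0.31717377 0.088     ]
```

Call:
move_arm(targets=[[[0, 0, 0, 1, 1], [0, 0, 0, 1, 1], [0, 0, 0, 1, 1], [0, 0, 0, 1, 1], [0, 0, 0, 1, 1], [0, 0, 0, 1, 1], [0, 0, 0, 1, 1], [0, 0, 0, 1, 1], [0, 0, 0, 1, 1], [0, 0, 0, 1, 1], [0, 0, 0, 1, 1], [0, 0, 0, 1, 1]]])

```text
time: 12.03
ee_pos: [0.4804, 0.3171, 0.1727]
tool_rot: [1.995, 0.41, -2.001]
ft_force: [0.4, -0.1, -0.3]
opening: 0.092
```

Call:
move_arm(targets=[[[0, 0, 0, 0.7, 1], [0, 0, 0, 0.7, 1]]])

```text
time: 12.2
ee_pos: [0.4804, 0.3171, 0.1727]
tool_rot: [2.075, 0.278, -2.081]
ft_force: [0.2, -0.1, -1.3]
opening: 0.0921
```

```bash
python3 go.py .525 -.175 .12 -1.30
```

```text
t 12.2 pos [0.4804 0.3171 0.1727] phi -1.304 tilt 0.003 open 0.0921 F [ 0.2 -0.1 -1.3] q1,q6 [0.58 1.88]
turn -0.04 shift [ 1.33 12.15  2.21] n 13 per row [0.103 0.935 0.17 ] phi-q1 at goal -0.98
```

Call:
move_arm(targets=[[[0, 0.98, 0.18, 0, 1], [0, 0.98, 0.18, 0, 1], [0, 0.98, 0.18, 0, 1], [0, 0.98, 0.18, 0, 1], [0, 0.98, 0.18, 0, 1], [0, 0.98, 0.18, 0, 1], [0.1, 0.98, 0.18, 0, 1], [0.1, 0.98, 0.18, 0, 1], [0.1, 0.98, 0.18, 0, 1], [0.2, 0.98, 0.18, 0, 1], [0.4, 0.9, 0.18, 0, 1], [0.4, 0.9, 0.18, 0, 1]]])

```text
time: 13.2
ee_pos: [0.5214, -0.1543, 0.121]
tool_rot: [2.076, 0.283, -2.078]
ft_force: [0.6, 0.3, -0.4]
opening: 0.0922
```

Call:
move_arm(targets=[[[0, 0.5, 0.08, 0, 1], [0, 0, 0, 0, 1]]])

```text
time: 13.37
ee_pos: [0.5232, -0.1758, 0.12]
tool_rot: [2.075, 0.281, -2.082]
ft_force: [-0.2, 0.5, 0.1]
opening: 0.092
```

```bash
python3 go.py .525 -.175 .012 -1.30;  python3 wl.py soap .525 -.175 .265 0
```

```text
t 13.37 pos [ 0.5232 -0.1758  0.12  ] phi -1.303 tilt 0.0035 open 0.092 F [-0.2  0.5  0.1] q1,q6 [-0.33  0.98]
turn -0.03 shift [ 2.7  -0.   -0.06] n 3 per row [ 0.9   -0.001 -0.02 ] phi-q1 at goal -0.98
conf 0.84 mask box 223 284 137 233
soap [ 0.524  -0.1758  0.2792] 0.061
```

Call:
move_arm(targets=[[[0.9, 0, 0, -0.1, 1], [0.9, 0, 0, 0, 1], [0.9, 0, 0, 0, 1], [0, 0, 0, 0, 1], [0, 0, 0, 0, -1], [0, 0, 0, 0, -1], [0, 0, 0, 0, -1], [0, 0, 0, 0, -1], [0, 0, 0, 0, -1], [0, 0, 0, 0, -1], [0, 0, 0, 0, -1]]], squeeze=20)

```text
time: 14.38
ee_pos: [0.5252, -0.1729, 0.0155]
tool_rot: [2.072, 0.292, -2.069]
ft_force: [-1.0, 1.2, 9.4]
opening: 0.0501
```

```bash
python3 go.py .480 .317 .16 .037
```

```text
t 14.38 pos [ 0.5252 -0.1729  0.0155] phi -1.29 tilt 0.0016 open 0.0501 F [-1.   1.2  9.4] q1,q6 [-0.32  0.97]
turn -13.27 shift [ -3.62  -0.67 -12.28] n 13 per row [-0.278 -0.051 -0.945] phi-q1 at goal -0.55
```

Call:
move_arm(targets=[[[-0.8, 0, 0, 0, -1], [-0.8, 0, 0, -0.9, -1], [-0.8, 0, 0, -0.9, -1], [-0.8, 0, 0, -0.9, -1], [-0.5, 0, 0, -0.9, -1], [0, 0, 0, -0.9, -1], [0, 0, 0, -0.9, -1], [0, 0, 0, -0.9, -1], [0, 0, 0, -0.9, -1], [0, 0, 0, -0.9, -1], [0, 0, 0, -0.9, -1], [0, 0, 0, -0.9, -1]]])

```text
time: 15.38
ee_pos: [0.5242, -0.1726, 0.1625]
tool_rot: [1.424, 1.055, -1.424]
ft_force: [-0.1, -0.5, -1.5]
opening: 0.0497
```

Call:
move_arm(targets=[[[0, 0, 0, -0.9, -1], [0, 0, 0, -0.9, -1], [0, 0, 0, -0.9, -1], [0, 0, 0, -0.6, -1], [0, 0, 0, 0, -1]]])

```text
time: 15.8
ee_pos: [0.5242, -0.1726, 0.1625]
tool_rot: [1.185, 1.225, -1.185]
ft_force: [-0.1, -0.1, -1.2]
opening: 0.0497
```

```bash
python3 go.py .480 .317 .16 .037
```

```text
t 15.8 pos [ 0.5242 -0.1726  0.1625] phi 0.033 tilt 0.0004 open 0.0497 F [-0.1 -0.1 -1.2] q1,q6 [-0.32 -0.35]
turn -0.04 shift [  0.07  -0.65 -12.27] n 13 per row [ 0.005 -0.05  -0.944] phi-q1 at goal -0.55
```

Call:
move_arm(targets=[[[0, -0.05, -0.95, 0, -1], [0, -0.05, -0.95, 0, -1], [0, -0.05, -0.95, 0, -1], [0, -0.05, -0.95, 0, -1], [0, -0.05, -0.95, 0, -1], [0, -0.05, -0.95, 0, -1], [0, -0.05, -0.95, 0, -1], [0, -0.05, -0.95, 0, -1], [0, -0.05, -0.95, 0, -1], [0, -0.05, -0.95, 0, -1], [0, -0.05, -0.95, 0, -1], [0, -0.05, -0.95, 0, -1]]])

```text
time: 16.8
ee_pos: [0.4862, 0.2843, 0.1627]
tool_rot: [1.189, 1.222, -1.189]
ft_force: [1.0, 0.2, -1.9]
opening: 0.0498
```

Call:
move_arm(targets=[[[0, -0.05, -0.87, 0, -1], [0, 0, 0, 0, -1], [0.5, 0, 0, 0, -1], [0.5, 0, 0, 0, -1], [0, 0, 0, 0, -1]]])

```text
time: 17.22
ee_pos: [0.4816, 0.3157, 0.1193]
tool_rot: [1.184, 1.224, -1.193]
ft_force: [-0.8, -0.0, -1.4]
opening: 0.0497
```

```bash
python3 go.py .480 .317 .105 .037; python3 - <<'E'
from h import *
p=optics.capture('wrist'); cv2.imwrite('pics/soapA.png',p['image'])
E
```

```text
t 17.22 pos [0.4816 0.3157 0.1193] phi 0.029 tilt 0.0056 open 0.0497 F [-0.8 -0.  -1.4] q1,q6 [0.58 0.55]
turn -0.08 shift [ 0.36 -0.04 -0.04] n 1 per row [ 0.358 -0.037 -0.035] phi-q1 at goal -0.55
```

View pics/soapA.png

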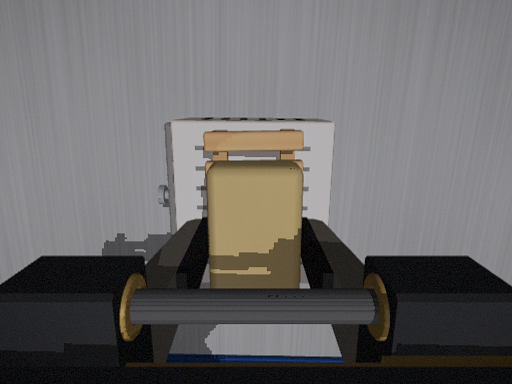

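Wrist view: the soap (cols 208–301) is over the rack (cols 205–303), aligned. I'll lower and release.

Call:
move_arm(targets=[[[0.18, -0.03, -0.03, -0.08, -1], [0.18, 0, 0, 0, -1], [0, 0, 0, 0, -1], [0, 0, 0, 0, -1]]])

```text
time: 17.6
ee_pos: [0.4826, 0.3182, 0.1083]
tool_rot: [1.181, 1.227, -1.182]
ft_force: [0.2, 0.7, -1.5]
opening: 0.0501
```

Call:
move_arm(targets=[[[0.1, -0.05, 0, 0, -1], [0, 0, 0, 0, -1]]])

```text
time: 17.77
ee_pos: [0.4803, 0.3181, 0.104]
tool_rot: [1.181, 1.227, -1.182]
ft_force: [-0.5, 0.2, -1.0]
opening: 0.0497
```

Call:
move_arm(targets=[[[0, 0, 0, 0, 0.6], [0, 0, 0, 0, 0.6], [0, 0, 0, 0, 0.6], [0, 0, 0, 0, 0.6], [0, 0, 0, 0, 0.6], [-0.6, 0, 0, 0, 0.6], [-0.8, 0, 0, 0, 1], [-0.8, 0, 0, 0, 1], [0, 0, 0, 0, 1]]])

```text
time: 18.52
ee_pos: [0.4835, 0.3202, 0.1983]
tool_rot: [1.188, 1.225, -1.173]
ft_force: [0.8, -0.1, 0.1]
opening: 0.0907
```

```bash
python3 go.py .406 -.20 .18 .037; python3 wl.py soap .480 .317 1.607 .088;python3 wl.py soap_rack .480 .317 1.607 .07
```

```text
t 18.52 pos [0.4835 0.3202 0.1983] phi 0.038 tilt 0.0089 open 0.0907 F [ 0.8 -0.1  0.1] q1,q6 [0.58 0.54]
turn 0.01 shift [ 0.38 -2.42 12.93] n 14 per row [ 0.027 -0.173  0.923] phi-q1 at goal 0.49
conf 0.58 mask box 219 281 145 244
soap [0.4797 0.3167 1.6045] 0.073
conf 0.9 mask box 218 290 128 243
soap_rack [0.4806 0.3173 1.6146] 5.082
```

Call:
move_arm(targets=[[[0, -0.17, 0.92, 0, 1], [0, -0.17, 0.92, 0, 1], [0, -0.17, 0.92, 0, 1], [0, -0.17, 0.92, 0, 1], [0, -0.17, 0.92, 0, 1], [0, -0.17, 0.92, 0, 1], [0, -0.17, 0.92, 0, 1], [0, -0.17, 0.92, 0, 1], [0, -0.17, 0.92, 0, 1], [0, -0.17, 0.92, 0, 1], [0, -0.17, 0.92, 0, 1], [0, -0.17, 0.92, 0, 1]]])

```text
time: 19.72
ee_pos: [0.4143, -0.1275, 0.191]
tool_rot: [1.181, 1.229, -1.182]
ft_force: [0.2, 0.6, -0.1]
opening: 0.0923
```

Call:
move_arm(targets=[[[0, -0.17, 0.92, 0, 1], [0, -0.17, 0.92, 0, 1], [0, 0, 0, 0, 1]]])

```text
time: 19.97
ee_pos: [0.4036, -0.205, 0.1911]
tool_rot: [1.182, 1.226, -1.186]
ft_force: [-0.0, -0.2, -0.3]
opening: 0.0918
```

```bash
python3 go.py .406 -.20 .05 .037; python3 wl.py cup .406 -.2 0 0
```

```text
t 19.97 pos [ 0.4036 -0.205   0.1911] phi 0.034 tilt 0.002 open 0.0918 F [-0.  -0.2 -0.3] q1,q6 [-0.47 -0.51]
turn -0.03 shift [ 3.53  0.07 -0.13] n 4 per row [ 0.882  0.018 -0.032] phi-q1 at goal 0.49
conf 0.87 mask box 222 292 143 213
cup [ 0.4046 -0.1994] 0.041
```

Call:
move_arm(targets=[[[0, 0.04, -0.14, 0, 1], [0.9, 0, 0, 0, 1], [0.9, 0, 0, 0, 1], [0.9, 0, 0, 0, 1], [0.9, 0, 0, 0, 1], [0, 0, 0, 0, 1], [0, 0, 0, 0, -1], [0, 0, 0, 0, -1], [0, 0, 0, 0, -1], [0, 0, 0, 0, -1], [0, 0, 0, 0, -1]]], squeeze=15)

```text
time: 20.98
ee_pos: [0.4074, -0.195, 0.0499]
tool_rot: [1.181, 1.224, -1.18]
ft_force: [-2.1, 0.1, 6.9]
opening: 0.0635
```

```bash
python3 go.py .4825 .194 .18 .037; ls pics|tail -3
```

```text
t 20.98 pos [ 0.4074 -0.195   0.0499] phi 0.038 tilt 0.003 open 0.0635 F [-2.1  0.1  6.9] q1,q6 [-0.45 -0.49]
turn 0.01 shift [-3.26  2.24 -9.64] n 11 per row [-0.296  0.204 -0.877] phi-q1 at goal -0.35
w_soap_rack_420.png
w_soap_rack_505.png
w_washboard_866.png
```

Call:
move_arm(targets=[[[-0.8, 0, 0, 0, -1], [-0.8, 0, 0, 0, -1], [-0.7, 0.2, -0.6, 0, -1], [0, 0.22, -0.95, 0, -1], [0, 0.22, -0.95, 0, -1], [0, 0.22, -0.95, 0, -1], [0, 0.22, -0.95, 0, -1], [0, 0.22, -0.95, 0, -1], [0, 0.22, -0.95, 0, -1], [0, 0.22, -0.95, 0, -1], [0, 0.22, -0.95, 0, -1], [0, 0.22, -0.95, 0, -1]]])

```text
time: 21.98
ee_pos: [0.4799, 0.1766, 0.1413]
tool_rot: [1.182, 1.226, -1.18]
ft_force: [1.1, -0.1, 0.1]
opening: 0.0637
```

Call:
move_arm(targets=[[[0, 0.06, -0.5, 0, -1], [0, 0, 0, 0, -1], [0.7, 0, 0, 0, -1], [0, 0, 0, 0, -1]]])

```text
time: 22.32
ee_pos: [0.4792, 0.1936, 0.1099]
tool_rot: [1.178, 1.229, -1.184]
ft_force: [-1.3, -0.7, -1.0]
opening: 0.0638
```

```bash
python3 go.py .4825 .195 .052 .037; python3 - <<'E'
from h import *
p=optics.capture('wrist'); cv2.imwrite('pics/cupA.png',p['image'])
E
```

```text
t 22.32 pos [0.4792 0.1936 0.1099] phi 0.039 tilt 0.0037 open 0.0638 F [-1.3 -0.7 -1. ] q1,q6 [0.38 0.34]
turn 0.02 shift [ 1.45  0.09 -0.03] n 2 per row [ 0.724  0.044 -0.016] phi-q1 at goal -0.35
```

View pics/cupA.png

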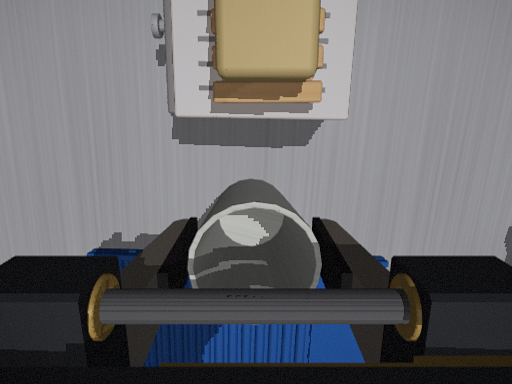

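Wrist view: the cup (rim cols 190–319, far rim row 205) is between case front edge (row 117) and board. I'll check its y from the rim.

```bash
python3 - <<'E'
from h import *
st=env.read_state(); p=optics.capture('wrist'); T=T_of(p,st)
z=st['ee_pos'][2]+.03
print('rim far, left,right',ray(p,[[254,204.5],[190,262],[319,262]],z,T).round(4).tolist())
print('case right edge',ray(p,[[174,116],[350,119]],.07,T).round(4).tolist())
E
```

```text
rim far, left,right [[0.4778, 0.2189, 0.1411], [0.4487, 0.1894, 0.1411], [0.5094, 0.1919, 0.1411]]
case right edge [[0.4252, 0.254, 0.07], [0.5369, 0.2564, 0.07]]
```

Call:
move_arm(targets=[[[0, 0.08, -0.14, 0, -1], [0.5, 0, 0, 0, -1], [0.5, 0, 0, 0, -1], [0.35, 0, 0, 0, -1], [0, 0, 0, 0, -1], [0, 0, 0, 0, -1]]])

```text
time: 22.92
ee_pos: [0.4846, 0.2002, 0.0588]
tool_rot: [1.182, 1.227, -1.182]
ft_force: [-0.1, -0.1, -0.2]
opening: 0.064
```

Call:
move_arm(targets=[[[0.12, 0, 0.03, 0, -1], [0.1, 0, 0, 0, -1], [0, 0, 0, 0, -1]]])

```text
time: 23.17
ee_pos: [0.4852, 0.1993, 0.05]
tool_rot: [1.183, 1.226, -1.18]
ft_force: [0.1, 0.6, 1.4]
opening: 0.0634
```

Call:
move_arm(targets=[[[0, 0, 0, 0, 0.8], [0, 0, 0, 0, 0.8], [0, 0, 0, 0, 0.8], [0, 0, 0, 0, 0.8], [-0.5, 0, 0, 0, 0.8], [-0.9, 0, 0, 0, 0.8], [-0.9, 0, 0, 0, 1], [-0.9, 0, 0, 0, 1]]])

```text
time: 23.83
ee_pos: [0.4837, 0.1989, 0.1786]
tool_rot: [1.18, 1.227, -1.182]
ft_force: [1.3, 0.9, -0.2]
opening: 0.0915
```

```bash
python3 go.py .4063 -.3305 .13 .037; python3 wl.py cup .483 .194 0 0
```

```text
t 23.83 pos [0.4837 0.1989 0.1786] phi 0.038 tilt 0.0013 open 0.0915 F [ 1.3  0.9 -0.2] q1,q6 [0.39 0.35]
turn 0.01 shift [ 1.22 -2.42 13.15] n 14 per row [ 0.087 -0.173  0.94 ] phi-q1 at goal 0.72
conf 0.66 mask box 218 290 153 228
cup [0.4829 0.1955] 0.076
```

Cup placed at (0.483, 0.1955), as wanted. Next, the block brush.

Call:
move_arm(targets=[[[0, -0.17, 0.94, 0, 1], [0, -0.17, 0.94, 0, 1], [0, -0.17, 0.94, 0, 1], [0, -0.17, 0.94, 0, 1], [0, -0.17, 0.94, 0, 1], [0, -0.17, 0.94, 0, 1], [0, -0.17, 0.94, 0, 1], [0, -0.17, 0.94, 0, 1], [0, -0.17, 0.94, 0, 1], [0, -0.17, 0.94, 0, 1], [0, -0.17, 0.94, 0, 1], [0, -0.17, 0.94, 0, 1]]])

```text
time: 24.93
ee_pos: [0.4189, -0.2565, 0.1768]
tool_rot: [1.181, 1.228, -1.181]
ft_force: [0.9, 0.9, 0.7]
opening: 0.0919
```

Call:
move_arm(targets=[[[0, -0.17, 0.94, 0, 1], [0, -0.17, 0.94, 0, 1], [0.2, 0, 0, -0.96, 1], [0.2, 0, 0, -0.96, 1], [0.2, 0, 0, -0.96, 1], [0.2, 0, 0, -0.96, 1], [0.2, 0, 0, -0.96, 1], [0.2, 0, 0, -0.96, 1], [0, 0, 0, -0.96, 1], [0, 0, 0, -0.96, 1], [0, 0, 0, -0.96, 1], [0, 0, 0, -0.96, 1]]])

```text
time: 25.93
ee_pos: [0.4087, -0.3301, 0.1284]
tool_rot: [0.445, 1.526, -0.445]
ft_force: [-0.2, 0.2, -0.4]
opening: 0.092
```

Call:
move_arm(targets=[[[0, 0, 0, -0.96, 1], [0, 0, 0, -0.92, 1], [0, 0, 0, 0, 1]]])

```text
time: 26.18
ee_pos: [0.4088, -0.3302, 0.1286]
tool_rot: [0.299, 1.551, -0.298]
ft_force: [0.2, 0.0, 0.0]
opening: 0.0919
```

```bash
python3 go.py .4063 -.3305 .02 1.186; python3 wl.py block_brush .4063 -.3305 -.385 0
```

```text
t 26.18 pos [ 0.4088 -0.3302  0.1286] phi 1.19 tilt 0.0011 open 0.0919 F [0.2 0.  0. ] q1,q6 [-0.68 -1.87]
turn 0.04 shift [ 2.71 -0.03 -0.05] n 3 per row [ 0.905 -0.011 -0.017] phi-q1 at goal 1.87
conf 0.77 mask box 229 279 132 237
block_brush [ 0.4039 -0.3303 -0.4127] 0.065
```

Call:
move_arm(targets=[[[0, -0.05, -0.11, 0.3, 1], [0.9, 0, 0, 0, 1], [0.9, 0, 0, 0, 1], [0.9, 0, 0, 0, 1], [0, 0, 0, 0, 1], [0, 0, 0, 0, -1], [0, 0, 0, 0, -1], [0, 0, 0, 0, -1], [0, 0, 0, 0, -1], [0, 0, 0, 0, -1], [0, 0, 0, 0, -1], [0, 0, 0, 0, -1]]], squeeze=20)

```text
time: 27.28
ee_pos: [0.4047, -0.331, 0.0221]
tool_rot: [0.325, 1.545, -0.326]
ft_force: [0.4, 0.2, 0.3]
opening: 0.0472
```

```bash
python3 go.py .568 .068 .16 .01
```

```text
t 27.28 pos [ 0.4047 -0.331   0.0221] phi 1.156 tilt 0.0012 open 0.0472 F [0.4 0.2 0.3] q1,q6 [-0.69 -1.84]
turn 11.46 shift [-3.45  4.19 -9.93] n 12 per row [-0.288  0.349 -0.828] phi-q1 at goal -0.11
```

Call:
move_arm(targets=[[[0, 0, 0, 0, -1], [0, 0, 0, 0, -1], [0, 0, 0, 0, -1]]])

```text
time: 27.53
ee_pos: [0.4045, -0.3308, 0.0217]
tool_rot: [0.325, 1.546, -0.325]
ft_force: [-1.0, 0.6, 6.2]
opening: 0.0399
```

Call:
move_arm(targets=[[[-0.8, 0, 0, 0, -1], [-0.8, 0, 0, 0.95, -1], [-0.8, 0, 0, 0.95, -1], [-0.8, 0, 0, 0.95, -1], [-0.2, 0, 0, 0.95, -1], [0, 0, 0, 0.95, -1], [0, 0, 0, 0.95, -1], [0, 0, 0, 0.95, -1], [0, 0, 0, 0.95, -1], [0, 0, 0, 0.95, -1], [0, 0, 0, 0.95, -1], [0, 0, 0, 0.95, -1]]])

```text
time: 28.53
ee_pos: [0.4041, -0.3305, 0.1571]
tool_rot: [1.131, 1.258, -1.131]
ft_force: [0.3, 0.4, 0.3]
opening: 0.0401
```

Call:
move_arm(targets=[[[0, 0, 0, 0.95, -1], [0, 0, 0, 0, -1]]])

```text
time: 28.7
ee_pos: [0.4041, -0.3305, 0.1571]
tool_rot: [1.201, 1.215, -1.201]
ft_force: [-0.1, 0.3, -1.5]
opening: 0.0399
```

```bash
python3 go.py .568 .068 .16 .01
```

```text
t 28.7 pos [ 0.4041 -0.3305  0.1571] phi 0.012 tilt 0.0006 open 0.0399 F [-0.1  0.3 -1.5] q1,q6 [-0.69 -0.7 ]
turn 0.02 shift [-0.07  4.2  -9.92] n 11 per row [-0.006  0.381 -0.902] phi-q1 at goal -0.11
```

Call:
move_arm(targets=[[[0, 0.38, -0.9, 0, -1], [0, 0.38, -0.9, 0, -1], [0, 0.38, -0.9, 0, -1], [0, 0.38, -0.9, 0, -1], [0, 0.38, -0.9, 0, -1], [0, 0.38, -0.9, 0, -1], [0, 0.38, -0.9, 0, -1], [0, 0.38, -0.9, 0, -1], [0, 0.38, -0.9, 0, -1], [0, 0.38, -0.9, 0, -1], [0, 0.38, -0.9, 0, -1], [0, 0, 0, 0, -1]]])

```text
time: 29.7
ee_pos: [0.5676, 0.0736, 0.1575]
tool_rot: [1.195, 1.22, -1.19]
ft_force: [-0.4, 0.2, -1.2]
opening: 0.0399
```

```bash
python3 go.py .568 .068 .035 .01; python3 - <<'E'
from h import *
p=optics.capture('wrist'); cv2.imwrite('pics/bbA.png',p['image'])
E
```

```text
t 29.7 pos [0.5676 0.0736 0.1575] phi 0.023 tilt 0.0031 open 0.0399 F [-0.4  0.2 -1.2] q1,q6 [0.13 0.1 ]
turn 0.13 shift [3.06 0.   0.15] n 4 per row [0.766 0.    0.036] phi-q1 at goal -0.11
```

View pics/bbA.png

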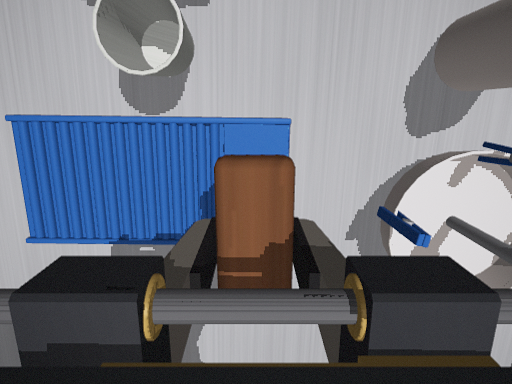

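Wrist view: the brush (cols 216–293) is held over the board's far ledge. Board corners show at (6,117), (291,120) and (26,243).

```bash
python3 - <<'E'
from h import *
st=env.read_state(); p=optics.capture('wrist'); T=T_of(p,st)
c=ray(p,[[6,117],[291,119.5],[26,243]],.015,T)[:,:2]; print(c.round(4).tolist())
d=c[1]-c[0]; print('len',np.hypot(*d),'yaw',np.arctan2(d[1],d[0]),'w',np.hypot(*(c[2]-c[0])))
ctr=(c[1]+c[2])/2; w=np.arctan2(d[1],d[0]); print('ctr',ctr,'ledge',ctr+.102*np.array([np.cos(w),np.sin(w)]))
print('ledge rib boundary',ray(p,[[224,140]],.012,T))
zt=st['ee_pos'][2]-.0217+.04
print('brush far end',ray(p,[[216,157],[294,157]],zt,T).round(4).tolist())
E
```

```text
[[0.3309, 0.1254], [0.5985, 0.1291], [0.3308, -0.0019]]
len 0.26769505581231884 yaw 0.013841258875423266 w 0.12722925665826162
ctr [0.46466774 0.06358864] ledge [0.56665797 0.0650004 ]
ledge rib boundary [[0.53528614 0.10821556 0.012     ]]
brush far end [[0.5465, 0.1158, 0.1754], [0.5831, 0.1166, 0.1754]]
```

Call:
move_arm(targets=[[[0, 0.03, 0.11, 0.1, -1], [0.8, 0, 0, 0, -1], [0.8, 0, 0, 0, -1], [0.8, 0, 0, 0, -1], [0.4, 0, 0, 0, -1], [0, 0, 0, 0, -1], [0, 0, 0, 0, -1]]])

```text
time: 30.38
ee_pos: [0.5656, 0.062, 0.045]
tool_rot: [1.204, 1.213, -1.207]
ft_force: [0.4, 0.6, -0.2]
opening: 0.0399
```

```bash
python3 go.py .569 .069 .0345 .012; sed -i 's/^E$//' go.py
```

```text
t 30.38 pos [0.5656 0.062  0.045 ] phi 0.005 tilt 0.0022 open 0.0399 F [ 0.4  0.6 -0.2] q1,q6 [0.11 0.1 ]
turn -0.07 shift [ 0.26  0.09 -0.18] n 1 per row [ 0.262  0.088 -0.175] phi-q1 at goal -0.11
```

Call:
move_arm(targets=[[[0, 0.08, -0.17, -0.07, -1], [0, 0, 0, 0, -1], [0, 0, 0, 0, -1]]])

```text
time: 30.63
ee_pos: [0.571, 0.0706, 0.047]
tool_rot: [1.201, 1.214, -1.197]
ft_force: [0.5, -1.0, -0.4]
opening: 0.0399
```

```bash
python3 go.py .569 .069 .0345 .012;python3 - <<'E'
from h import *
st=env.read_state();p=optics.capture('wrist'); cv2.imwrite('pics/bbB.png',p['image'])
E
```

```text
t 30.63 pos [0.571  0.0706 0.047 ] phi 0.013 tilt 0.0029 open 0.0399 F [ 0.5 -1.  -0.4] q1,q6 [0.12 0.11]
turn 0.01 shift [ 0.31 -0.05  0.04] n 1 per row [ 0.312 -0.052  0.04 ] phi-q1 at goal -0.11
```

View pics/bbB.png

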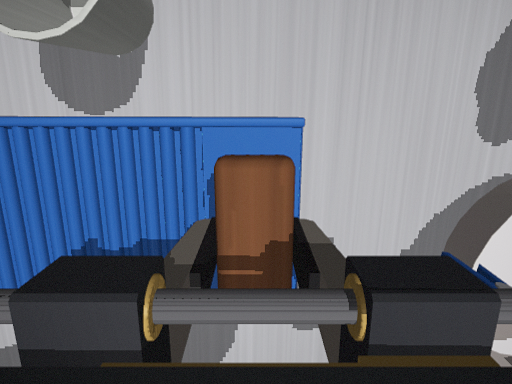

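Wrist view: the brush (centre col 255) is over the ledge (cols 203–302, centre 252), within 2 mm. I'll lower and release.

Call:
move_arm(targets=[[[0.15, -0.05, 0.03, 0, -1], [0.15, 0, 0, 0, -1], [0, 0, 0, 0, -1], [0, 0, 0, 0, -1]]])

```text
time: 31.02
ee_pos: [0.5673, 0.0691, 0.0329]
tool_rot: [1.199, 1.216, -1.2]
ft_force: [0.6, 0.3, -0.6]
opening: 0.0398
```

Call:
move_arm(targets=[[[0, 0, 0, 0, 0.4], [0, 0, 0, 0, 0.4], [0, 0, 0, 0, 0.4], [0, 0, 0, 0, 0.4], [-0.5, 0, 0, 0, 0.4], [-0.9, 0, 0, 0, 0.4], [-0.9, 0, 0, 0, 0.6], [-0.9, 0, 0, 0, 1], [-0.3, 0, 0, 0, 1], [0, 0, 0, 0, 1]]])

```text
time: 31.85
ee_pos: [0.5699, 0.0694, 0.1771]
tool_rot: [1.203, 1.211, -1.194]
ft_force: [0.5, 0.4, -0.2]
opening: 0.089
```

```bash
python3 go.py .661 -.234 .16 .01; python3 wl.py block_brush .567 .068 1.58 .012;  python3 - <<'E'
from h import *
p=optics.capture('wrist'); cv2.imwrite('pics/bbC.png',p['image'])
E
```

```text
t 31.85 pos [0.5699 0.0694 0.1771] phi 0.013 tilt 0.0065 open 0.089 F [ 0.5  0.4 -0.2] q1,q6 [0.12 0.11]
turn 0.03 shift [0.43 2.2  7.61] n 8 per row [0.054 0.275 0.951] phi-q1 at goal 0.35
conf 0.65 mask box 229 273 134 226
block_brush [0.567  0.0686 1.5832] 0.096
```

View pics/bbC.png

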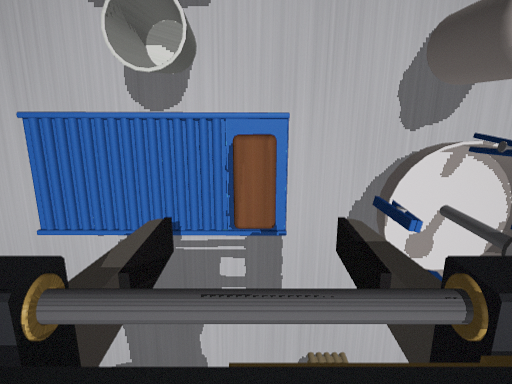

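Wrist view: the brush (cols 233–276, rows 134–228) is on the ledge (cols 227–288, rails rows 118 and 230). I'll check its y offset.

```bash
python3 - <<'E'
from h import *
st=env.read_state(); p=optics.capture('wrist'); T=T_of(p,st)
# outer corners at z .015
c=ray(p,[[288.5,113],[286,234.5],[18,113.5],[38,234]],.015,T)[:,:2]; print('board',c.round(4).tolist(),c.mean(0))
b=ray(p,[[233,134],[276,134],[276,229],[234,229]],.052,T)[:,:2]; print('brush',b.round(4).tolist(),b.mean(0))
w=np.arctan2(*(c[0]-c[2])[::-1]); print(w,R.from_euler('z',-w).as_matrix()[:2,:2]@(b.mean(0)-c.mean(0)))
E
```

```text
board [[0.5982, 0.1324], [0.6004, 0.0053], [0.3326, 0.1286], [0.3332, 0.0022]] [0.46609478 0.06710751]
brush [[0.5463, 0.1142], [0.5842, 0.1147], [0.5867, 0.0255], [0.5469, 0.025]] [0.56601845 0.0698464 ]
0.014118008442289097 [0.09995238 0.00132794]
```

Call:
move_arm(targets=[[[0, 0.28, 0.95, 0, 1], [0, 0.28, 0.95, 0, 1], [0, 0.28, 0.95, 0, 1], [0, 0.28, 0.95, 0, 1], [0, 0.28, 0.95, 0, 1], [0, 0.28, 0.95, 0, 1], [0, 0.28, 0.95, 0, 1], [0.4, 0.28, 0.87, 0, 1], [0, 0, 0, 0, 1], [0, 0, 0, 0, 1]]])

```text
time: 32.88
ee_pos: [0.6595, -0.2319, 0.1535]
tool_rot: [1.201, 1.219, -1.205]
ft_force: [-0.4, 0.3, 0.5]
opening: 0.0916
```

```bash
python3 go.py .661 -.2315 .024 .014; python3 wl.py scrub_brush .661 -.2615 1.585 0
```

```text
t 32.88 pos [ 0.6595 -0.2319  0.1535] phi 0.01 tilt 0.0054 open 0.0916 F [-0.4  0.3  0.5] q1,q6 [-0.34 -0.35]
turn -0.04 shift [ 3.24  0.05 -0.  ] n 4 per row [ 0.809  0.014 -0.001] phi-q1 at goal 0.35
conf 0.59 mask box 225 288 92 288
scrub_brush [ 0.6602 -0.2617  1.5833] 0.142
```

Call:
move_arm(targets=[[[0.8, 0, 0, 0, 1], [0.8, 0, 0, 0, 1], [0.8, 0, 0, 0, 1], [0.8, 0, 0, 0, 1], [0.05, 0, 0, 0, 1], [0, 0, 0, 0, -1], [0, 0, 0, 0, -1], [0, 0, 0, 0, -1], [0, 0, 0, 0, -1], [0, 0, 0, 0, -1], [0, 0, 0, 0, -1], [0, 0, 0, 0, -1]]], squeeze=30)

```text
time: 33.98
ee_pos: [0.6617, -0.2308, 0.0287]
tool_rot: [1.2, 1.214, -1.199]
ft_force: [-0.7, 0.2, 6.8]
opening: 0.0537
```

Call:
move_arm(targets=[[[0, 0, 0, 0, -1]]])

```text
time: 34.07
ee_pos: [0.6617, -0.2308, 0.0287]
tool_rot: [1.2, 1.214, -1.199]
ft_force: [-1.7, 0.4, 6.6]
opening: 0.0534
```

Call:
move_arm(targets=[[[-0.8, 0, 0, 0, -1], [-0.8, 0, 0, 0, -1], [-0.8, 0, 0, 0.7, -1], [-0.2, 0, 0, 0.8, -1], [0, 0, 0, 0.8, -1], [0, 0, 0, 0.8, -1], [0, 0, 0, 0.8, -1], [0, 0, 0, 0.8, -1], [0, 0, 0, 0.8, -1], [0, 0, 0, 0.8, -1], [0, 0, 0, 0.8, -1], [0, 0, 0, 0.8, -1]]])

```text
time: 35.07
ee_pos: [0.6609, -0.2305, 0.1313]
tool_rot: [1.757, 0.733, -1.758]
ft_force: [-0.4, 0.9, -1.3]
opening: 0.0532
```

```bash
python3 go.py .4975 -.055 .11 -1.56
```

```text
t 35.07 pos [ 0.6609 -0.2305  0.1313] phi -0.781 tilt 0.0004 open 0.0532 F [-0.4  0.9 -1.3] q1,q6 [-0.34  0.44]
turn 7.79 shift [ 0.53 -4.43  4.04] n 7 per row [ 0.076 -0.633  0.577] phi-q1 at goal -1.45
```

Call:
move_arm(targets=[[[0, 0, 0, 0.8, -1], [0, 0, 0, 0.8, -1], [0, 0, 0, 0.8, -1], [0, 0, 0, 0.8, -1], [0, 0, 0, 0.8, -1], [0, 0, 0, 0.8, -1], [0, 0, 0, 0.8, -1], [0, 0, 0, 0.8, -1], [0, 0, 0, 0.8, -1], [0, 0, 0, 0.6, -1]]])

```text
time: 35.9
ee_pos: [0.6608, -0.2305, 0.1312]
tool_rot: [2.216, 0.011, -2.217]
ft_force: [-0.1, -0.4, -0.7]
opening: 0.0537
```

Call:
move_arm(targets=[[[0, -0.63, 0.58, 0, -1], [0, -0.63, 0.58, 0, -1], [0, -0.63, 0.58, 0, -1], [0, -0.63, 0.58, 0, -1], [0, -0.63, 0.58, 0, -1], [0, -0.63, 0.58, 0, -1], [0.3, -0.63, 0.58, 0, -1], [0.5, 0, 0, 0, -1], [0.5, 0, 0, 0, -1], [0, 0, 0, 0, -1], [0, 0, 0, 0, -1]]])

```text
time: 36.82
ee_pos: [0.4956, -0.0563, 0.0791]
tool_rot: [2.212, 0.016, -2.217]
ft_force: [0.4, 0.4, -1.0]
opening: 0.0539
```

```bash
python3 go.py .4975 -.055 .03 -1.56; python3 - <<'E'
from h import *
p=optics.capture('wrist'); cv2.imwrite('pics/scA.png',p['image'])
E
```

```text
t 36.82 pos [ 0.4956 -0.0563  0.0791] phi -1.557 tilt 0.002 open 0.0539 F [ 0.4  0.4 -1. ] q1,q6 [-0.12  1.44]
turn 0.03 shift [ 1.23 -0.03 -0.05] n 2 per row [ 0.614 -0.015 -0.025] phi-q1 at goal -1.45
```

View pics/scA.png

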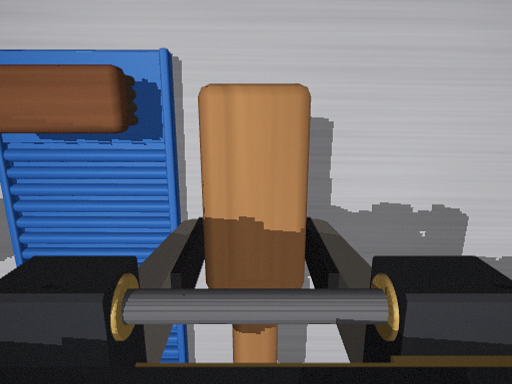

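Wrist view: the brush (cols 200–310) is parallel to the board's right rail (col ~175), head pointing away. I'll lower and release with a small opening.

Call:
move_arm(targets=[[[0.5, -0.03, -0.05, 0, -1], [0.4, 0, 0, 0, -1], [0.2, 0, 0, 0, -1], [0, 0, 0, 0, -1], [0, 0, 0, 0, -1]]])

```text
time: 37.28
ee_pos: [0.4987, -0.0554, 0.0359]
tool_rot: [2.215, 0.015, -2.215]
ft_force: [-1.2, -0.3, -1.7]
opening: 0.0537
```

```bash
python3 go.py .4975 -.055 .0292 -1.56
```

```text
t 37.28 pos [ 0.4987 -0.0554  0.0359] phi -1.557 tilt 0.0001 open 0.0537 F [-1.2 -0.3 -1.7] q1,q6 [-0.11  1.44]
turn 0.03 shift [ 0.17 -0.01  0.03] n 1 per row [ 0.168 -0.009  0.029] phi-q1 at goal -1.45
```

Call:
move_arm(targets=[[[0.17, 0, 0.03, 0, -1], [0, 0, 0, 0, -1], [0, 0, 0, 0, 0.4], [0, 0, 0, 0, 0.4], [0, 0, 0, 0, 0.4], [-0.5, 0, 0, 0, 0.4], [-0.9, 0, 0, 0, 0.4], [-0.9, 0, 0, 0, 0.6], [-0.9, 0, 0, 0, 1], [-0.9, 0, 0, 0, 1], [-0.5, 0, 0, 0, 1]]])

```text
time: 38.2
ee_pos: [0.4985, -0.0552, 0.217]
tool_rot: [2.22, 0.015, -2.209]
ft_force: [0.8, -0.0, 0.7]
opening: 0.0888
```

Call:
move_arm(targets=[[[0, 0.9, 0.2, 0, 1], [0, 0.9, 0.2, 0, 1], [0, 0.9, 0.2, 0, 1], [0, 0.9, 0.2, 0, 1], [0, 0.9, 0.2, 0, 1], [0, 0.9, 0.2, 0, 1], [0, 0.9, 0.2, 0, 1], [0, 0.9, 0.2, 0, 1], [0, 0.9, 0.2, 0, 1], [0, 0.9, 0.2, 0, 1], [0, 0.9, 0.2, 0, 1], [0, 0, 0, 0, 1]]])

```text
time: 39.2
ee_pos: [0.4132, -0.4579, 0.2129]
tool_rot: [2.215, 0.008, -2.214]
ft_force: [-0.4, 0.1, -0.7]
opening: 0.0918
```

```bash
cat > fin.py <<'E'
from fit import *
G={'washboard':(.466,.067,.012,0),'soap_case':(.4785,.3155,.035,0),'soap_rack':(.480,.317,1.61,.07),'soap':(.48,.317,1.61,.088),'cup':(.483,.1955,0,0),'block_brush':(.567,.069,1.583,.012),'scrub_brush':(.467,-.055,.012,0)}
print(env.read_state()['time'])
for n in ('top','scene'):
    p=optics.capture(n); T=T_of(p); cv2.imwrite(f'pics/{n}F.png',p['image'])
    for o,v in G.items():
        try: m,c=mask(o,p,proj(p,[[v[0],v[1],v[3]]],T)[0])
        except IndexError: print(n,o,'miss'); continue
        a,f=fit(o,[(p,T,m)],v[:3],z=v[3],free=2 if o=='cup' else 3); print(n,o,a.round(4),round(float(f),3))
    for o in('caddy','bowl','bottle'):
        L=spotter.landmark_of(o,p); print(o,[ray(p,r['position'],0,T)[0,:2].round(3).tolist() for r in L[:1]])
a=cv2.imread('pics/topF.png')[80:300,90:430]; cv2.imwrite('pics/topFc.png',cv2.resize(a,(800,518),interpolation=2))
E
python3 fin.py
```

```text
39.2
top washboard [0.5498 0.0667 0.0092] 1.113
top soap_case [0.4788 0.3122 0.0329] 0.663
top soap_rack [0.4814 0.3159 1.5969] 3.594
top soap [0.4813 0.3151 1.6573] 0.091
top cup [0.4832 0.1942] 0.098
top block_brush [0.5679 0.0668 1.5615] 0.152
top scrub_brush [ 0.4658 -0.0578  0.0225] 0.115
caddy [[0.769, 0.04]]
bowl [[0.485, -0.521]]
bottle [[0.758, 0.184]]
scene washboard [0.467  0.0699 0.0061] 0.296
scene soap_case [0.4801 0.3158 0.0448] 0.683
scene soap_rack [0.4797 0.3187 1.669 ] 1.579
scene soap [0.4796 0.3188 1.6338] 0.092
scene cup [0.482  0.1975] 0.109
scene block_brush [0.5674 0.0696 1.6759] 0.098
scene scrub_brush [ 0.4642 -0.0535  0.015 ] 0.144
caddy [[0.761, 0.042]]
bowl [[0.487, -0.506]]
bottle [[0.769, 0.197]]
```

View pics/topFc.png

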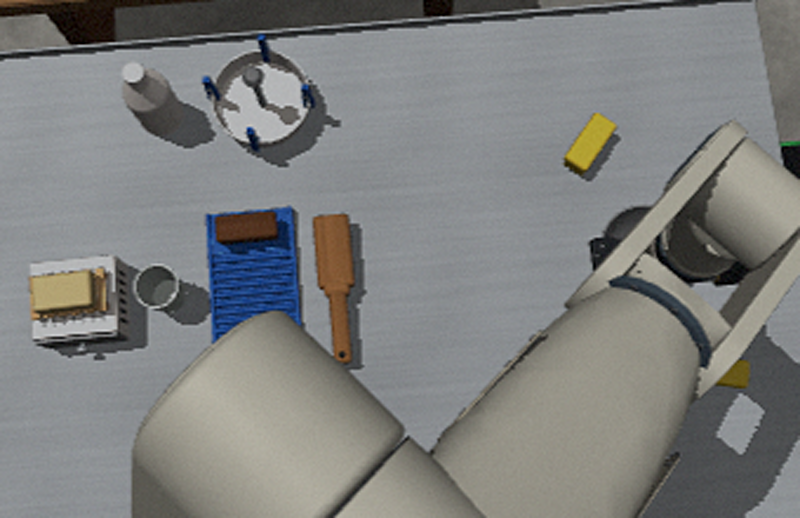

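The top view shows everything in place and the bystanders unmoved. The poor fits come from the arm or stacked objects hiding parts of things. I'll hand it in.

```bash
python3 -c "
from plant import ticket; print(ticket.job_done())"
```

```text
the job is handed in; nothing more can be done
None
```

I laid out all five things and handed the job in at about 39 s of robot time. The hand-in gives no verdict.

| Thing | Last position check | Limit |
|---|---|---|
| Rack on case | about 2 mm off the case centre | 12 mm |
| Soap on rack | about 1 mm off the rack centre | 12 mm (10 mm across) |
| Cup | about 128 mm from the board centre, 120 mm from the case centre, 1 mm off the case's line | over 107 mm, over 102 mm, 16 mm |
| Block brush on ledge | x 0.100 m, y 0.001 m in the board frame | 0.090–0.114 m, ±0.014 m |
| Scrub brush beside board | y about -0.122 m in the board frame, middles level within about 2 mm, turned about 0.01 rad from the board | -0.135 to -0.109 m, 18 mm, 0.17 rad |

The caddy, bowl and bottle show no movement beyond measuring noise.

**Checks that failed or disagreed:**
- In the final overhead and scene pictures, the fits for the washboard, case and rack were poor. The arm hid part of the board, and the stacked things hid the case top and the rack. For these I relied on the closer wrist-camera measurements.
- The two final views differed from each other by 2–5 mm. On the block brush's angle, the top view gave 1.56 rad and the scene view 1.68, against 1.58 from the wrist camera. The scene value would still be within the limit.

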